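# Slide the battery box home into its charging cradle

### The arm

A 6-joint arm with a two-finger parallel gripper is mounted at the origin on the work surface; the furniture and walls round the work are solid. World frame = base frame: x ahead of the robot, y to its left, z up, the work surface at z = 0. Lengths are in m, angles in rad, forces in N, time in s.
With the tool pointing down it reaches from about 0.35 to 0.975 m from the base axis. Payload 4.9 kg.
Tool frame: the origin (TCP) lies at the very end of the fingers, on their centre line; the grasp point (between the pads) lies 19 mm behind it; z points along the fingers, y is the line along which they close (so a half turn about z gives the same grasp; the last joint's range is limited). The gripper opens to 85 mm and grips with 20 to 120 N. Pads are 22 mm wide; open, the fingers measure 114 mm over their backs; the gripper's body (76 mm by 85 mm) begins 54 mm behind the grasp point. The pads swing forward as they close: fully open they stand 13 mm farther back than shut.
Start: joints at [1.196, 0.053, 1.613, -0, 1.476, -0.119], TCP at [0.158, 0.605, 0.231] pointing down, gripper open.
Joint ranges: [-3.01, 3.01], [-1.01, 2.22], [0.06, 2.58], [-1.02, 4.17], [0.09, 2.62], [-3.14, 3.14]. Speed limits (rad/s): [2.57, 2.57, 3.14, 3.14, 3.14, 3.14].

### API

Orientations are given as a unit quaternion [w, x, y, z].
In Python, from plant import state, optics, ticket, nets gives the robot as it stands. The module is installed in compiled form; this text tells all that it offers.
- The arm moves only by the shell command python3 -m inch 'ROWS' [OPENING]. ROWS is JSON, a list of rows, each an object of numbers: "dx", "dy", "dz": the shift along the tool's x, y, z as a fraction of full scale; "rx", "ry", "rz": the turn, a rotation vector about the tool's x, y, z as a fraction of full scale. In form: [{"dx": .., "dy": .., "dz": .., "rx": .., "ry": .., "rz": ..}, ...]. A call has 1 to 5 rows; each row is the pose to reach, as a shift and turn from the pose commanded when the call began, along the tool's axes at that moment; what a row does not reach only later rows make up. Full scale, the value 1, is 0.8 m for a shift and 1.5 rad for a turn. A row lasts 1/10 s, in which the tool goes at most 50 mm and 8.59 degrees, less where a joint would pass 70% of its speed; a pose out of reach is approached as far as the arm can. A call with a number of a shift or a turn outside -1 to 1 is refused whole. A call with a gripper value outside its range is refused whole. OPENING is the opening, from -1 (shut) to 1 (fully open), set as the call begins (- or left out, the last holds). The fingers move at their own pace and stop on an object; the grip force is fixed at half the most. Time passes only in rows, so rows that repeat a pose let the fingers close. It gives the time, the measured TCP pose, the force, the opening and the grip force at its end, in the units of the state.
- state(): the state, without advancing time (a new reading comes with each control period).
- optics.grab_frame(name): name is "side" or "top"; returns the picture (480x640x3 uint8, red, green, blue); there is no depth.
- optics.camera_info(name): a dict with "fx", "fy", "cx", "cy" (pixels), "R" (3x3) and "t" (3): a world point X has camera coordinates R X + t. Camera axes: x right, y down, z forward; pixel columns grow to the right and rows downward; lengths in m; the calibration is good to about 2 mm. A picture is of the moment at which its call begins. camera_info takes no time and is no camera call.
- ticket.job_done(): hands the job in; it is judged then, once.
Trained networks look in the newest picture that a camera, given by its name, has taken for a name from the list of things; names that differ only in an ending like _2 or _b are one class to them, and where a whole thing is asked for, a point or a joint stands for the part that bears it (a point fixed in the world has none). Each returns a list of dicts, best first, with "confidence" (0 to 1); they miss things now and then, are a little off and sometimes report something else, mostly with a low value. They report only what shows in the picture. A call takes as long as a camera call. They do not tell look-alikes from the thing itself.
- nets.boxes_of(camera, name): "bbox" ([centre column, centre row, width, height] in pixels, round what is visible of it).
- nets.outline_of(camera, name): "pixels" (480x640 bool, what is visible of it) and "bbox" ([centre column, centre row, width, height] in pixels, round what is visible of it).
The state is a dict: "time": time; "joint_pos": joint angles; "joint_vel": joint speeds; "joint_efforts": joint torques, N m; "tool_pos": TCP position; "tool_rot": TCP orientation; "contact_force": force on the tool from outside, world axes, zero at the start; "ft_torque": the same for the moment, N m; "gripper_width": opening from 0.0 (shut) to 1.0 (fully open); "grasp_force": force on a finger pad.
Only numpy, scipy, OpenCV 4.12 (cv2) and the standard library are available. Lean on these libraries where they do the work, as an engineer would, in place of code of your own. Each camera call takes 0.05 s, during which the arm holds its last target. There are 200 camera calls.

### The job

Push the heavy battery box along its slide board until it is fully home in the charging cradle, square between the side rails and gently against the back stop without ramming it. Push it with the fingertips only on its low black base, never on the tall grey case above, so that it slides without tipping; do not grasp or lift it, and leave the loose things beside the board alone. Finish with the robot clear of everything.

Things in the scene. Friction and masses are not known exactly. Their poses are not given: they have to be found in the camera images.
- battery_box: Loose battery box, 0.7 to 1 kg, on the slide board: black base 110 (x) x 86 (y) x 42 mm high, a tall grey case on its front half. Friction near 0.6, mass centre 64 mm up, 13 mm ahead of the origin: a push above about 55 mm can tip it. Origin: centre of the base's underside; x: towards the cradle. Push the base's -x face, 55 mm behind the origin. Starts within 0.2 rad of the cradle's heading.
- battery_case: Tall upper part of the battery box, fixed on its base: grey case, black lid and folded handle, 59 x 79 mm in plan, 105 mm high, top 147 mm above the board. Origin: centre of its underside, 22 mm ahead of and 42 mm above the box's origin; behind it the base forms an open ledge 47 mm deep. It must not be pushed.
- cradle: Fixed: grey slide board 333 x 144 mm, top 6 mm above the bench mat, aluminium cradle at its far end. Origin: on the board's top, where the box's origin belongs when home; x: the way in. In this frame (mm) the board runs x -245 to 88; back stop 40 high, face at x 56 (box touches with its origin at x 1); rails 25 high, x -17 to 63, inner faces y +-46.5 (3.5 clear each side).
- spray_can: Spray can, 53 mm diameter, 171 mm tall, loose, some way to the left of the board. Origin: centre of the underside. Leave it alone.
- tape_measure: Tape measure, 97 x 78 x 38 mm, loose, some way to the left of the board, beyond the spray can. Origin: centre of the underside. Leave it alone.
- hex_bolt: Bolt standing on its head, 28 mm across, 60 mm tall, loose, just left of the board. Origin: centre of the underside. Leave it alone.
- cradle_mouth (a point): Middle of the cradle's flared mouth, on the board's top, 63 mm in front of the cradle's origin. The flares are 25 mm high and narrow from 130 mm wide here to the rails. The box starts with its origin 135 to 165 mm in front of home, up to 12 mm off the centre line. When home, its pushed face stands just inside this mouth.
There are look-alikes about, which are no part of the job. What is shaped like the battery_box but yellow is not meant.

How it is judged:
At the end, for the whole second after the job is handed in: The battery box stands upright (within 0.04 rad) and at rest on the board, between the rails, against the back stop: its origin no more than 4 mm short of the home place (5 mm short of touching the stop), within 6 mm of the centre line, turned no more than 0.08 rad from the cradle (x of battery_box in the frame of cradle between -0.004 and 0.006 m and y of battery_box in the frame of cradle between -0.006 and 0.006 m and angle between the x axis of battery_box and the x axis of cradle, either way round below 0.08 rad and z of battery_box in the frame of cradle between -0.003 and 0.004 m and angle between battery_box's own z axis and vertical below 0.04 rad and linear speed of battery_box below 0.01 m/s).
It fails at once if the battery box tips by more than 0.15 rad (angle between battery_box's own z axis and vertical above 0.15 rad).
It fails at once if the battery box is lifted (underside more than 12 mm above the board) (z of battery_box in the frame of cradle above 0.012 m).
It fails at once if the fingers or arm push on the upper case with more than 3 N (contact force between any of the fingers, the arm and battery_case above 3 N).
It fails at once if the box is rammed into the cradle (the fingers push on the box with more than 60 N) (contact force between the fingers and battery_box above 60 N).
It fails at once if the spray can, the tape measure or the bolt is moved by more than 20 mm or knocked over (distance of any of spray_can, tape_measure, hex_bolt from where it was at the start of the episode above 0.02 m or angle between any of spray_can, tape_measure, hex_bolt's own z axis and vertical above 0.3 rad).
It also fails if it takes over 51 s, if anything falls off the work surface, if the arm or the gripper's body presses on something with over 40 N, if the wrist force passes 120 N, or if a joint passes its speed limit or range.

## Working session

There is one attempt and no reset: what is moved stays moved. The work goes in short steps, Python scripts to look and compute and a shell command to move; the robot and the scene stay as the last step left them, time stands still between calls to the robot, and variables do not carry over. Pictures are saved under pics/ and viewed, at most 10 in all, crops included, and the job is handed in when it is done.

```bash
mkdir -p pics; python3 - <<'E'
from plant import state, optics, ticket, nets
import cv2,numpy as np
for n in("top","side"):
    cv2.imwrite(f"pics/{n}0.png",optics.grab_frame(n)[...,::-1])
    c=optics.camera_info(n);print(n,c["fx"],c["cx"],c["cy"],np.round(c["R"],3).tolist(),np.round(c["t"],3))
    for k in("battery_box","cradle","battery_case"):
        print(k,[(np.round(d["bbox"]).tolist(),round(d["confidence"],2)) for d in nets.boxes_of(n,k)])
s=state();print(s)
E
```

```text
top 615.1107287223848 321.47505104183244 247.53328100160408 [[-0.014, -1.0, -0.008], [-0.957, 0.016, -0.289], [0.289, 0.004, -0.957]] [-0.051  0.52   1.084]
battery_box [([376.0, 350.0, 59.0, 69.0], 0.73), ([408.0, 234.0, 57.0, 79.0], 0.59)]
cradle [([405.0, 220.0, 78.0, 155.0], 0.8)]
battery_case [([412.0, 224.0, 51.0, 47.0], 0.97), ([380.0, 335.0, 51.0, 40.0], 0.69)]
side 552.5155745260092 329.8075004221191 254.05333204467894 [[-0.636, -0.772, -0.006], [-0.606, 0.504, -0.616], [0.478, -0.388, -0.788]] [0.292 0.374 0.635]
battery_box [([401.0, 189.0, 77.0, 119.0], 0.88), ([465.0, 295.0, 94.0, 130.0], 0.84)]
cradle [([382.0, 201.0, 170.0, 149.0], 0.69)]
battery_case [([396.0, 172.0, 60.0, 79.0], 0.78), ([464.0, 274.0, 73.0, 89.0], 0.64)]
{'time': 0.4, 'joint_pos': array([ 1.19599512e+00,  5.27899293e-02,  1.61309420e+00, -5.08601479e-06,
        1.47602302e+00, -1.18998979e-01]), 'joint_vel': array([ 0.00026092, -0.0007644 , -0.00239898,  0.00055954, -0.00122929,
        0.00037461]), 'joint_efforts': array([ 3.35352088e-04, -3.93056917e+01, -3.69809675e+01, -1.48891127e-04,
        2.51612160e-03, -1.12253673e-05]), 'tool_pos': array([0.15809855, 0.6045603 , 0.23113163]), 'tool_rot': array([-3.59760908e-05,  1.27552444e-01,  9.91831815e-01, -1.53096477e-04]), 'contact_force': array([-0.20332048,  0.28648636, -0.11321362]), 'ft_torque': array([ 0.00717663, -0.01412632,  0.05158542]), 'grasp_force': 0.0, 'gripper_width': 0.9997188809943215}
```

View pics/top0.png

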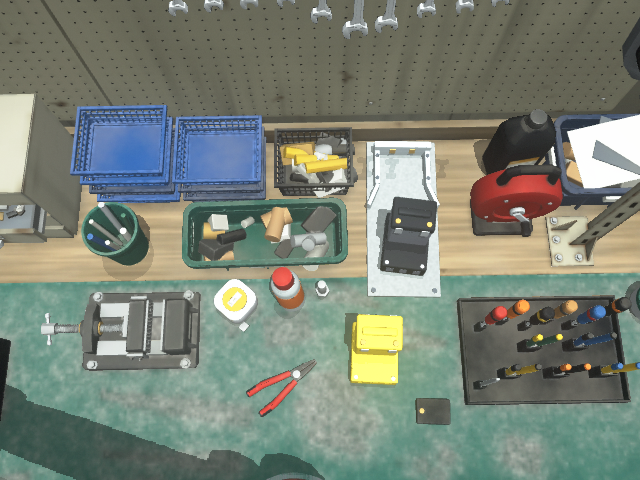

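View pics/side0.png

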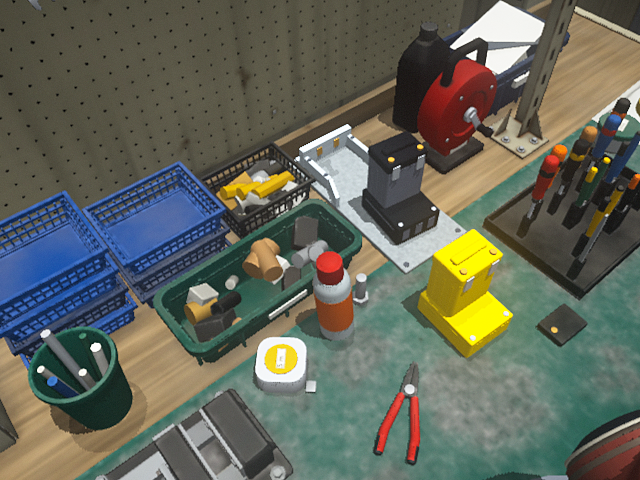

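Candidates are the black and grey box on the slide board (top 408,234; side 401,189) and the yellow look-alike (top 376,350; side 465,295). The description fits the one on the board. The hex bolt is at top (321,288), the can at (287,287) and the tape at (236,300). Next is a close crop for corners.

```bash
python3 - <<'E'
import cv2,numpy as np
a=cv2.imread("pics/top0.png")[130:305,355:450];b=cv2.imread("pics/side0.png")[110:285,290:480]
f=lambda i,k:cv2.resize(i,None,fx=k,fy=k,interpolation=cv2.INTER_CUBIC)
a=f(a,3.4);b=f(b,2.4)
h=600;o=np.zeros((h,800,3),np.uint8);o[:a.shape[0],:a.shape[1]]=a;o[:b.shape[0],330:330+b.shape[1]]=b
cv2.imwrite("pics/crop1.png",o)
E
```

```text
(no output)
```

View pics/crop1.png

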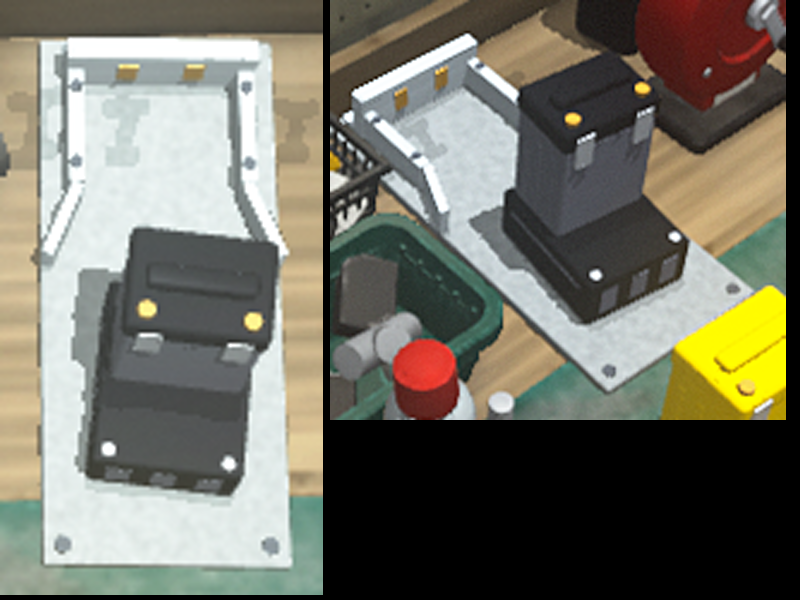

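The crop shows the black and grey box turned slightly clockwise on the board, with the lid, latches and open ledge towards the robot, so this is the right one. I'll fit the cradle and box poses to the clicked corners.

```bash
cat > h.py <<'E'
import numpy as np
from scipy.optimize import least_squares
from plant import optics
C={n:optics.camera_info(n) for n in("top","side")}
def proj(n,X):
    c=C[n];p=c["R"]@np.asarray(X)+c["t"];return np.array([c["fx"]*p[0]/p[2]+c["cx"],c["fy"]*p[1]/p[2]+c["cy"]])
def T(q,P):
    x,y,a=q;return np.array([x+P[0]*np.cos(a)-P[1]*np.sin(a),y+P[0]*np.sin(a)+P[1]*np.cos(a),P[2]+.006])
def fit(obs,q0):
    f=lambda q:np.concatenate([proj(n,T(q,np.array(P)/1e3))-uv for n,P,uv in obs])
    r=least_squares(f,q0,loss="soft_l1",x_scale=[.01,.01,.05]);return r.x,np.round(f(r.x).reshape(-1,2),1)
def rel(c,b):
    d=b[:2]-c[:2];k,s=np.cos(c[2]),np.sin(c[2]);return np.array([k*d[0]+s*d[1],-s*d[0]+k*d[1],b[2]-c[2]])
E
cat > fit1.py <<'E'
from h import *
t=lambda x,y:np.array([355+x/3.4,130+y/3.4]);s=lambda x,y:np.array([290+(x-330)/2.4,110+y/2.4])
cr,e1=fit([("top",(-245,72,0),t(44,565)),("top",(-245,-72,0),t(291,566)),("top",(88,72,0),t(40,40)),("top",(88,-72,0),t(271,40)),("side",(-245,72,0),s(607,388))],[.7,-.1,0])
bx,e2=fit([("top",(-55,43,0),t(87,474)),("top",(-55,-43,0),t(233,496)),("side",(-55,43,0),s(585,322)),("side",(-55,-43,0),s(683,270)),
("top",(51.5,39.5,147),t(131,228)),("top",(51.5,-39.5,147),t(279,243)),("top",(-7.5,39.5,147),t(122,334)),("top",(-7.5,-39.5,147),t(269,350)),
("side",(51.5,39.5,147),s(519,93)),("side",(-7.5,39.5,147),s(565,144)),("side",(-7.5,-39.5,147),s(660,86))],[.6,-.1,0])
if __name__=="__main__":
    print(cr,e1.tolist());print(bx,e2.tolist());print(rel(cr,bx)); print("face",T(bx,(-.055,0,0)),"home face",T(cr,(-.054,0,0)))
E
python3 fit1.py
```

```text
[ 0.68407436 -0.22644018 -0.03167126] [[-0.7, -0.8], [0.3, -0.0], [-0.2, -0.6], [0.1, 0.2], [1.0, 0.4]]
[ 0.53742551 -0.22197723 -0.12050444] [[-1.1, 2.7], [-0.6, 0.6], [1.8, 2.8], [0.7, 3.5], [-0.7, -2.2], [-0.4, -2.4], [-0.5, -2.5], [0.8, -2.9], [-1.0, -5.3], [2.1, -4.9], [3.1, 0.4]]
[-0.14671664 -0.00018306 -0.08883318]
face [ 0.48282436 -0.21536552  0.006     ] home face [ 0.63010144 -0.22473022  0.006     ]
```

```bash
cat >> h.py <<'E'
from plant import state
from scipy.spatial.transform import Rotation as Ro
def plan(P,yaw=None):
    """row numbers to reach TCP point P with tool x along world heading yaw+pi, tool down"""
    s=state();w,x,y,z=s["tool_rot"];R=Ro.from_quat([x,y,z,w])
    d=R.inv().apply(np.array(P)-s["tool_pos"])/.8
    r=np.zeros(3)
    if yaw is not None:
        c,k=np.cos(yaw),np.sin(yaw);G=Ro.from_matrix(np.array([[-c,k,0],[-k,-c,0],[0,0,-1.]]).T.T@np.diag([1,-1,1]) if 0 else np.column_stack([[-c,-k,0],[-k,c,0],[0,0,-1]]))
        r=(R.inv()*G).as_rotvec()/1.5
    print("at",np.round(s["tool_pos"],4),"t",s["time"],"d",np.round(d,4),"r",np.round(r,4),"F",np.round(s["contact_force"],1),"w",round(s["gripper_width"],3))
E
python3 - <<'E'
from h import *
q,e=fit([("top",(-55,43,-6),(350,382)),("top",(-55,-43,-6),(398,384)),("top",(51.5,39.5,134),(360,315)),("top",(51.5,-39.5,134),(402,318)),("side",(-55,43,-6),(419+51,355))],[.36,-.12,0])
print(q,e.tolist())
plan((.42,.35,.25),-.1);plan((.45,-.21,.25),-.1)
E
```

```text
[ 0.32669971 -0.15878641 -0.05560472] [[2.2, 1.0], [-0.2, 0.9], [-0.9, -1.4], [3.1, -2.6], [-0.5, 2.4]]
at [0.1581 0.6046 0.2311] t 0.4 d [-0.3972 -0.225  -0.0235] r [-0.0002 -0.     -0.1039] F [-0.2  0.3 -0.1] w 1.0
at [0.1581 0.6046 0.2311] t 0.4 d [-0.6106 -0.8928 -0.0233] r [-0.0002 -0.     -0.1039] F [-0.2  0.3 -0.1] w 1.0
```

```bash
python3 -m inch '[{"dx":-0.4,"dy":-0.225,"dz":-0.024,"rz":-0.1},{"dx":-0.4,"dy":-0.225,"dz":-0.024,"rz":-0.1},{"dx":-0.4,"dy":-0.225,"dz":-0.024,"rz":-0.1},{"dx":-0.4,"dy":-0.225,"dz":-0.024,"rz":-0.1},{"dx":-0.4,"dy":-0.225,"dz":-0.024,"rz":-0.1}]' 0.05
python3 -c "
from h import *
plan((.42,.3,.25),-.1);plan((.45,-.21,.25),-.1)"
```

```text
at [0.1581 0.6046 0.2311] t 0.4 d [-0.413  -0.2855 -0.0235] r [-0.0002 -0.     -0.1039] F [-0.2  0.3 -0.1] w 1.0
at [0.1581 0.6046 0.2311] t 0.4 d [-0.6106 -0.8928 -0.0233] r [-0.0002 -0.     -0.1039] F [-0.2  0.3 -0.1] w 1.0validation failed for argument at $[0]...
```

```bash
python3 -m inch '[{"dx":-0.4,"dy":-0.23,"dz":-0.024,"rx":0,"ry":0,"rz":-0.1},{"dx":-0.4,"dy":-0.23,"dz":-0.024,"rx":0,"ry":0,"rz":-0.1},{"dx":-0.4,"dy":-0.23,"dz":-0.024,"rx":0,"ry":0,"rz":-0.1},{"dx":-0.4,"dy":-0.23,"dz":-0.024,"rx":0,"ry":0,"rz":-0.1},{"dx":-0.4,"dy":-0.23,"dz":-0.024,"rx":0,"ry":0,"rz":-0.1}]' 0.05
python3 -c "
from h import *
plan((.42,.3,.25),-.1);plan((.45,-.21,.25),-.1)"
```

```text
time: 0.9
tool_pos: [0.3361, 0.429, 0.2446]
tool_rot: [0.0, 0.053, 0.999, 0.0]
contact_force: [0.8, 0.7, 0.6]
gripper_width: 0.523
grasp_force: 0.0
at [0.3361 0.429  0.2446] t 0.9 d [-0.1213 -0.1494 -0.0068] r [ 0.0004  0.0003 -0.0036] F [0.8 0.7 0.6] w 0.523
at [0.3361 0.429  0.2446] t 0.9 d [-0.2257 -0.7794 -0.0071] r [ 0.0004  0.0003 -0.0036] F [0.8 0.7 0.6] w 0.523
```

Works. I'll continue with two legs towards the standby point above and behind the box.

```bash
python3 -m inch '[{"dx":-0.22,"dy":-0.78,"dz":-0.007,"rx":0,"ry":0,"rz":0},{"dx":-0.22,"dy":-0.78,"dz":-0.007,"rx":0,"ry":0,"rz":0},{"dx":-0.22,"dy":-0.78,"dz":-0.007,"rx":0,"ry":0,"rz":0},{"dx":-0.22,"dy":-0.78,"dz":-0.007,"rx":0,"ry":0,"rz":0},{"dx":-0.22,"dy":-0.78,"dz":-0.007,"rx":0,"ry":0,"rz":0}]'
python3 -c "
from h import *
plan((.45,-.213,.25),-.1)"
```

```text
time: 1.4
tool_pos: [0.377, 0.1823, 0.2466]
tool_rot: [0.001, 0.053, 0.999, 0.0]
contact_force: [0.9, -1.1, -0.6]
gripper_width: 0.525
grasp_force: 0.0
at [0.377  0.1823 0.2466] t 1.4 d [-0.1426 -0.4819 -0.0042] r [ 0.0002  0.0007 -0.0034] F [ 0.9 -1.1 -0.6] w 0.525
```

```bash
python3 -m inch '[{"dx":-0.14,"dy":-0.48,"dz":-0.004,"rx":0,"ry":0,"rz":0},{"dx":-0.14,"dy":-0.48,"dz":-0.004,"rx":0,"ry":0,"rz":0},{"dx":-0.14,"dy":-0.48,"dz":-0.004,"rx":0,"ry":0,"rz":0},{"dx":-0.14,"dy":-0.48,"dz":-0.004,"rx":0,"ry":0,"rz":0},{"dx":-0.14,"dy":-0.48,"dz":-0.004,"rx":0,"ry":0,"rz":0}]'
python3 -c "
from h import *
plan((.453,-.212,.25),-.12)"
```

```text
time: 1.9
tool_pos: [0.4213, -0.0641, 0.2489]
tool_rot: [0.001, 0.053, 0.999, -0.0]
contact_force: [0.5, 0.5, 0.4]
gripper_width: 0.528
grasp_force: 0.0
at [ 0.4213 -0.0641  0.2489] t 1.9 d [-0.059  -0.1797 -0.0013] r [-0.0001  0.0011  0.0092] F [0.5 0.5 0.4] w 0.528
```

```bash
python3 -m inch '[{"dx":-0.05,"dy":-0.17,"dz":0,"rx":0,"ry":0,"rz":0.01},{"dx":-0.05,"dy":-0.17,"dz":0,"rx":0,"ry":0,"rz":0.01},{"dx":-0.05,"dy":-0.17,"dz":0,"rx":0,"ry":0,"rz":0.01},{"dx":-0.05,"dy":-0.17,"dz":0,"rx":0,"ry":0,"rz":0.01},{"dx":-0.05,"dy":-0.17,"dz":0,"rx":0,"ry":0,"rz":0.01}]'
python3 -c "
from h import *
plan((.453,-.212,.1),-.12)"
```

```text
time: 2.4
tool_pos: [0.4466, -0.202, 0.2482]
tool_rot: [-0.0, 0.061, 0.998, 0.0]
contact_force: [0.2, -0.3, -0.8]
gripper_width: 0.522
grasp_force: 0.0
at [ 0.4466 -0.202   0.2482] t 2.4 d [-0.0097 -0.0116  0.1852] r [ 0.0005 -0.0005 -0.0018] F [ 0.2 -0.3 -0.8] w 0.522
```

```bash
python3 -m inch '[{"dx":-0.01,"dy":-0.012,"dz":0.05,"rx":0,"ry":0,"rz":0},{"dx":-0.01,"dy":-0.012,"dz":0.1,"rx":0,"ry":0,"rz":0},{"dx":-0.01,"dy":-0.012,"dz":0.15,"rx":0,"ry":0,"rz":0},{"dx":-0.01,"dy":-0.012,"dz":0.185,"rx":0,"ry":0,"rz":0},{"dx":-0.01,"dy":-0.012,"dz":0.185,"rx":0,"ry":0,"rz":0}]'
python3 - <<'E'
from h import *
import cv2
plan((.453,-.212,.022),-.12)
b=optics.grab_frame("side")[90:330,290:530,::-1];a=optics.grab_frame("top")[150:390,310:470,::-1]
o=np.hstack([cv2.resize(i,None,fx=2,fy=2,interpolation=cv2.INTER_CUBIC) for i in(b,a)]);cv2.imwrite("pics/c2.png",o)
E
```

```text
time: 2.9
tool_pos: [0.4505, -0.2084, 0.0956]
tool_rot: [-0.004, 0.059, 0.998, 0.003]
contact_force: [-0.4, 0.2, -0.5]
gripper_width: 0.527
grasp_force: 0.0
at [ 0.4505 -0.2084  0.0956] t 2.9 d [-0.0045 -0.0045  0.092 ] r [ 0.003  -0.0057  0.0008] F [-0.4  0.2 -0.5] w 0.527
```

View pics/c2.png

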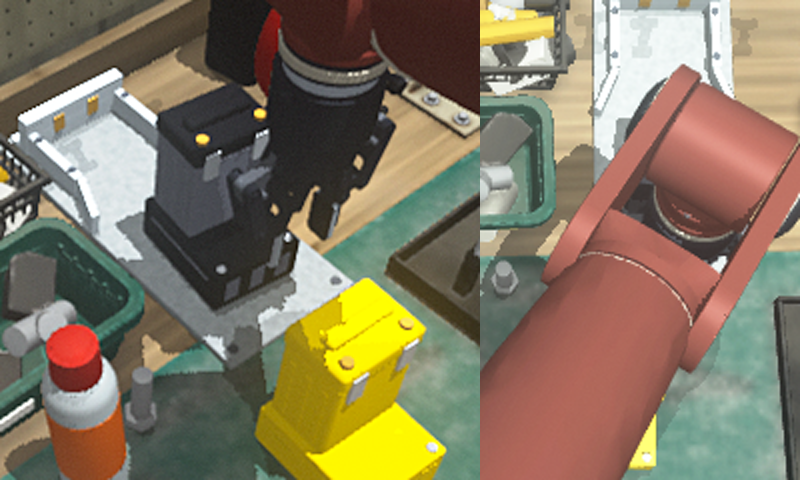

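The view is clear. The black box is unmoved, with its base near side (225,300), and the open fingers hang behind it with the yellow box below at (340,390). I'll go down to base height.

```bash
python3 -m inch '[{"dx":-0.002,"dy":-0.003,"dz":0.03,"rx":0,"ry":0,"rz":0},{"dx":-0.002,"dy":-0.003,"dz":0.06,"rx":0,"ry":0,"rz":0},{"dx":-0.002,"dy":-0.003,"dz":0.09,"rx":0,"ry":0,"rz":0},{"dx":-0.002,"dy":-0.003,"dz":0.09,"rx":0,"ry":0,"rz":0},{"dx":-0.002,"dy":-0.003,"dz":0.09,"rx":0,"ry":0,"rz":0}]'
python3 - <<'E'
from h import *
plan((.463,-.2125,.022),-.12)
E
```

```text
time: 3.5
tool_pos: [0.4562, -0.215, 0.0306]
tool_rot: [0.001, 0.06, 0.998, -0.001]
contact_force: [0.5, 0.1, -0.1]
gripper_width: 0.528
grasp_force: 0.0
at [ 0.4562 -0.215   0.0306] t 3.5 d [-0.008   0.0041  0.0108] r [-0.0009  0.0018 -0.0002] F [ 0.5  0.1 -0.1] w 0.528
```

```bash
python3 -m inch '[{"dx":-0.004,"dy":0.003,"dz":0.005,"rx":0,"ry":0,"rz":0},{"dx":-0.008,"dy":0.003,"dz":0.008,"rx":0,"ry":0,"rz":0},{"dx":-0.011,"dy":0.003,"dz":0.008,"rx":0,"ry":0,"rz":0},{"dx":-0.014,"dy":0.003,"dz":0.008,"rx":0,"ry":0,"rz":0}]'
python3 -m inch '[{"dx":-0.004,"dy":0,"dz":0,"rx":0,"ry":0,"rz":0},{"dx":-0.007,"dy":0,"dz":0,"rx":0,"ry":0,"rz":0}]'
python3 - <<'E'
from h import *
plan((.472,-.214,.022),-.12)
E
```

```text
time: 3.9
tool_pos: [0.4669, -0.2136, 0.0225]
tool_rot: [0.0, 0.06, 0.998, -0.0]
contact_force: [0.1, -0.7, -0.7]
gripper_width: 0.525
grasp_force: 0.0
time: 4.1
tool_pos: [0.4722, -0.2143, 0.0221]
tool_rot: [0.0, 0.06, 0.998, -0.0]
contact_force: [-0.0, 0.2, -0.2]
gripper_width: 0.526
grasp_force: 0.0
at [ 0.4722 -0.2143  0.0221] t 4.1 d [0.0003 0.0003 0.0002] r [-0.0001  0.0001 -0.0005] F [-0.   0.2 -0.2] w 0.526
```

```bash
python3 -m inch '[{"dx":-0.003,"dy":0,"dz":0,"rx":0,"ry":0,"rz":0},{"dx":-0.006,"dy":0,"dz":0,"rx":0,"ry":0,"rz":0}]'
python3 -m inch '[{"dx":-0.003,"dy":0,"dz":0,"rx":0,"ry":0,"rz":0},{"dx":-0.006,"dy":0,"dz":0,"rx":0,"ry":0,"rz":0}]'
```

```text
time: 4.3
tool_pos: [0.4746, -0.215, 0.022]
tool_rot: [-0.003, 0.06, 0.998, -0.0]
contact_force: [-10.1, -1.4, 7.1]
gripper_width: 0.522
grasp_force: 4.7
time: 4.5
tool_pos: [0.4791, -0.2153, 0.0219]
tool_rot: [-0.003, 0.06, 0.998, 0.0]
contact_force: [-9.9, 1.2, 8.8]
gripper_width: 0.523
grasp_force: 5.5
```

```bash
cat >> h.py <<'E'
CR=np.array([0.68407,-0.22644,-0.03167])
def pc(x,y,a,z=.022):
    s=state();w,qx,qy,qz=s["tool_rot"];X=Ro.from_quat([qx,qy,qz,w]).as_matrix()[:,0]
    print("tcp in cradle",np.round(rel(CR,np.array([*s["tool_pos"][:2],np.arctan2(-X[1],-X[0])])),4))
    plan(T(CR,(x,y,z-.006)),CR[2]+a)
E
python3 - <<'E'
from h import *
pc(-.17,.004,-.05)
pc(-.11,0.001,0)
E
```

```text
tcp in cradle [-0.2053  0.0047 -0.0888]
at [ 0.4791 -0.2153  0.0219] t 4.5 d [-0.044   0.0031 -0.0005] r [ 0.0002 -0.0045 -0.0259] F [-9.9  1.2  8.8] w 0.523
tcp in cradle [-0.2053  0.0047 -0.0888]
at [ 0.4791 -0.2153  0.0219] t 4.5 d [-0.119  0.006 -0.001] r [ 0.0003 -0.0045 -0.0592] F [-9.9  1.2  8.8] w 0.523
```

```bash
python3 -m inch '[{"dx":-0.008,"dy":0,"dz":0,"rx":0,"ry":0,"rz":-0.005},{"dx":-0.016,"dy":0,"dz":0,"rx":0,"ry":0,"rz":-0.01},{"dx":-0.024,"dy":0.001,"dz":0,"rx":0,"ry":0,"rz":-0.015},{"dx":-0.032,"dy":0.001,"dz":0,"rx":0,"ry":0,"rz":-0.02},{"dx":-0.04,"dy":0.001,"dz":0,"rx":0,"ry":0,"rz":-0.025}]'
python3 - <<'E'
from h import *
import cv2
pc(-.13,0.000,0)
b=optics.grab_frame("side")[80:320,270:530,::-1];cv2.imwrite("pics/c3.png",cv2.resize(b,None,fx=2.5,fy=2.5,interpolation=cv2.INTER_CUBIC))
E
```

```text
time: 5.0
tool_pos: [0.5111, -0.2182, 0.0217]
tool_rot: [-0.003, 0.041, 0.999, 0.0]
contact_force: [-9.7, 0.6, 7.6]
gripper_width: 0.523
grasp_force: 5.0
tcp in cradle [-0.1732  0.0027 -0.051 ]
at [ 0.5111 -0.2182  0.0217] t 5.0 d [-0.0541 -0.0006 -0.0008] r [ 0.0005 -0.0045 -0.034 ] F [-9.7  0.6  7.6] w 0.523
```

View pics/c3.png

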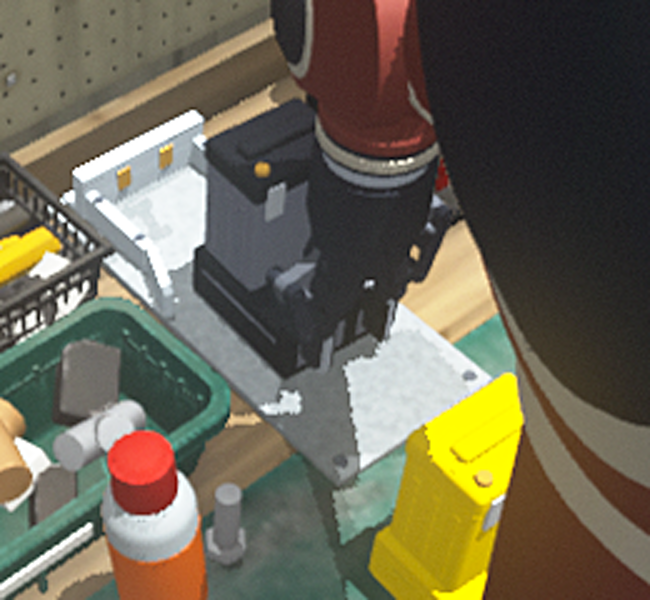

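The box (base near corner at 300,375) slides upright with the fingers on its base, and bolt, can and yellow box are untouched. Continuing while I square it up.

```bash
python3 -m inch '[{"dx":-0.01,"dy":0,"dz":0,"rx":0,"ry":0,"rz":-0.007},{"dx":-0.02,"dy":-0.001,"dz":0,"rx":0,"ry":0,"rz":-0.014},{"dx":-0.03,"dy":-0.001,"dz":0,"rx":0,"ry":0,"rz":-0.021},{"dx":-0.04,"dy":-0.001,"dz":0,"rx":0,"ry":0,"rz":-0.028},{"dx":-0.05,"dy":-0.001,"dz":0,"rx":0,"ry":0,"rz":-0.034}]'
python3 - <<'E'
from h import *
pc(-.07,0.000,0)
E
```

```text
time: 5.55
tool_pos: [0.551, -0.2223, 0.0213]
tool_rot: [-0.003, 0.016, 1.0, 0.0]
contact_force: [-9.0, 0.8, 4.4]
gripper_width: 0.518
grasp_force: 4.2
tcp in cradle [-1.331e-01 -1.000e-04 -1.000e-04]
at [ 0.551  -0.2223  0.0213] t 5.55 d [-0.0789  0.0001 -0.0014] r [ 0.0006 -0.0041 -0.0001] F [-9.   0.8  4.4] w 0.518
```

```bash
python3 -m inch '[{"dx":-0.007,"dy":0,"dz":0,"rx":0,"ry":0,"rz":0},{"dx":-0.014,"dy":0,"dz":0,"rx":0,"ry":0,"rz":0},{"dx":-0.021,"dy":0,"dz":0,"rx":0,"ry":0,"rz":0},{"dx":-0.028,"dy":0,"dz":0,"rx":0,"ry":0,"rz":0},{"dx":-0.035,"dy":0,"dz":0,"rx":0,"ry":0,"rz":0}]'
python3 - <<'E'
from h import *
import cv2
pc(-.07,0.000,0)
b=optics.grab_frame("side")[80:280,280:480,::-1];a=optics.grab_frame("top")[120:320,350:450,::-1]
cv2.imwrite("pics/c4.png",np.hstack([cv2.resize(i,None,fx=2.5,fy=2.5,interpolation=cv2.INTER_CUBIC) for i in(b,a)]))
E
```

```text
time: 6.05
tool_pos: [0.5789, -0.2232, 0.0213]
tool_rot: [-0.003, 0.016, 1.0, 0.0]
contact_force: [-9.3, 0.2, 3.5]
gripper_width: 0.529
grasp_force: 4.2
tcp in cradle [-1.052e-01 -1.000e-04 -4.000e-04]
at [ 0.5789 -0.2232  0.0213] t 6.05 d [-0.044   0.0001 -0.0011] r [ 0.0006 -0.0041 -0.0003] F [-9.3  0.2  3.5] w 0.529
```

View pics/c4.png

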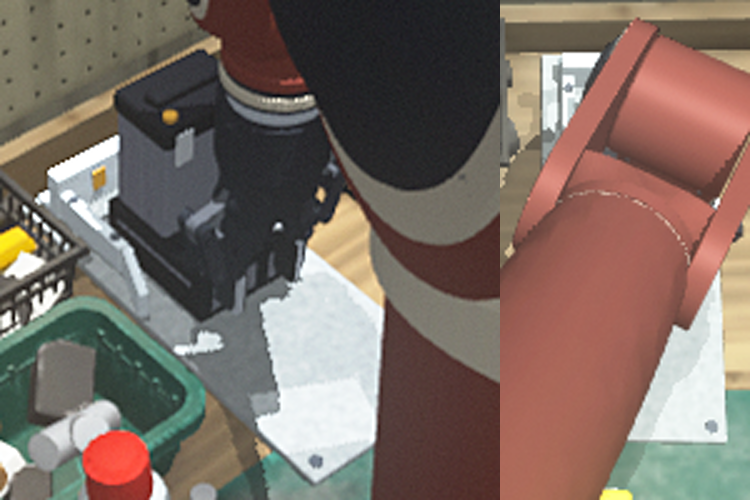

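The box has entered between the rails (base near corner at 210,315), upright and square. I'll continue and then slow down.

```bash
python3 -m inch '[{"dx":-0.007,"dy":0,"dz":0,"rx":0,"ry":0,"rz":0},{"dx":-0.014,"dy":0,"dz":0,"rx":0,"ry":0,"rz":0},{"dx":-0.021,"dy":0,"dz":0,"rx":0,"ry":0,"rz":0},{"dx":-0.028,"dy":0,"dz":0,"rx":0,"ry":0,"rz":0},{"dx":-0.035,"dy":0,"dz":0,"rx":0,"ry":0,"rz":0}]'
python3 -m inch '[{"dx":-0.002,"dy":0,"dz":0,"rx":0,"ry":0,"rz":0},{"dx":-0.004,"dy":0,"dz":0,"rx":0,"ry":0,"rz":0}]'
python3 - <<'E'
from h import *
pc(-.066,0.000,0)
E
```

```text
time: 6.65
tool_pos: [0.6072, -0.224, 0.0213]
tool_rot: [-0.002, 0.016, 1.0, 0.0]
contact_force: [-7.8, 0.5, 3.4]
gripper_width: 0.521
grasp_force: 3.7
time: 6.85
tool_pos: [0.6105, -0.2242, 0.0212]
tool_rot: [-0.002, 0.016, 1.0, 0.0]
contact_force: [-7.3, -0.4, 2.0]
gripper_width: 0.526
grasp_force: 3.6
tcp in cradle [-0.0736 -0.     -0.0005]
at [ 0.6105 -0.2242  0.0212] t 6.85 d [-0.0095  0.0001 -0.001 ] r [ 0.0005 -0.003  -0.0003] F [-7.3 -0.4  2. ] w 0.526
```

Creep at about 1 mm per row, watching the force.

```bash
python3 -m inch '[{"dx":-0.0015,"dy":0,"dz":0,"rx":0,"ry":0,"rz":0},{"dx":-0.003,"dy":0,"dz":0,"rx":0,"ry":0,"rz":0},{"dx":-0.0045,"dy":0,"dz":0,"rx":0,"ry":0,"rz":0}]' | sed -n '2p;4p'
python3 -m inch '[{"dx":-0.001,"dy":0,"dz":0,"rx":0,"ry":0,"rz":0},{"dx":-0.002,"dy":0,"dz":0,"rx":0,"ry":0,"rz":0}]' | sed -n '2p;4p'
```

```text
tool_pos: [0.614, -0.2242, 0.0212]
contact_force: [-7.8, -0.2, 2.3]
tool_pos: [0.6156, -0.2243, 0.0212]
contact_force: [-7.5, 0.4, 3.2]
```

```bash
python3 -m inch '[{"dx":-0.001,"dy":0,"dz":0,"rx":0,"ry":0,"rz":0},{"dx":-0.002,"dy":0,"dz":0,"rx":0,"ry":0,"rz":0}]' | sed -n '2p;4p'
```

```text
tool_pos: [0.6171, -0.2243, 0.0212]
contact_force: [-5.9, 0.6, 2.6]
```

```bash
python3 -m inch '[{"dx":-0.001,"dy":0,"dz":0,"rx":0,"ry":0,"rz":0}]' | sed -n '2p;4p'
```

```text
tool_pos: [0.618, -0.2243, 0.0212]
contact_force: [-7.1, -0.2, 2.7]
```

```bash
python3 -m inch '[{"dx":-0.001,"dy":0,"dz":0,"rx":0,"ry":0,"rz":0}]' | sed -n '2p;4p'
```

```text
tool_pos: [0.6181, -0.2244, 0.0212]
contact_force: [-11.7, -0.6, 5.4]
```

```bash
python3 -m inch '[{"dx":-0.001,"dy":0,"dz":0,"rx":0,"ry":0,"rz":0}]' | sed -n '2p;4p'
```

```text
tool_pos: [0.6181, -0.2243, 0.0212]
contact_force: [-14.7, 0.5, 9.0]
```

The tool stopped advancing at x = 0.618 and the force rose to 15 N, so the box is against the stop where the calibration predicts. Retreating.

```bash
python3 -m inch '[{"dx":0.004,"dy":0,"dz":0,"rx":0,"ry":0,"rz":0},{"dx":0.03,"dy":0,"dz":0,"rx":0,"ry":0,"rz":0},{"dx":0.07,"dy":0,"dz":0,"rx":0,"ry":0,"rz":0},{"dx":0.1,"dy":0,"dz":0,"rx":0,"ry":0,"rz":0},{"dx":0.1,"dy":0,"dz":0,"rx":0,"ry":0,"rz":0}]' | sed -n '2p;4p'
python3 -m inch '[{"dx":0,"dy":0,"dz":-0.06,"rx":0,"ry":0,"rz":0},{"dx":0,"dy":0,"dz":-0.12,"rx":0,"ry":0,"rz":0},{"dx":0,"dy":0,"dz":-0.18,"rx":0,"ry":0,"rz":0},{"dx":0,"dy":0,"dz":-0.24,"rx":0,"ry":0,"rz":0},{"dx":0,"dy":0,"dz":-0.29,"rx":0,"ry":0,"rz":0}]' | sed -n '2p;4p'
python3 -m inch '[{"dx":0.1,"dy":0.3,"dz":0,"rx":0,"ry":0,"rz":0},{"dx":0.1,"dy":0.3,"dz":0,"rx":0,"ry":0,"rz":0},{"dx":0.1,"dy":0.3,"dz":0,"rx":0,"ry":0,"rz":0},{"dx":0.1,"dy":0.3,"dz":0,"rx":0,"ry":0,"rz":0},{"dx":0.1,"dy":0.3,"dz":0,"rx":0,"ry":0,"rz":0}]' | sed -n '2p;4p'
python3 -m inch '[{"dx":0.05,"dy":0.25,"dz":0,"rx":0,"ry":0,"rz":0},{"dx":0.05,"dy":0.25,"dz":0,"rx":0,"ry":0,"rz":0},{"dx":0.05,"dy":0.25,"dz":0,"rx":0,"ry":0,"rz":0},{"dx":0.05,"dy":0.25,"dz":0,"rx":0,"ry":0,"rz":0},{"dx":0.05,"dy":0.25,"dz":0,"rx":0,"ry":0,"rz":0}]' | sed -n '2p;4p'
python3 - <<'E'
from h import *
import cv2
b=optics.grab_frame("side")[80:280,280:480,::-1];a=optics.grab_frame("top")[110:310,350:450,::-1]
cv2.imwrite("pics/c5.png",np.hstack([cv2.resize(i,None,fx=2.6,fy=2.6,interpolation=cv2.INTER_CUBIC) for i in(b,a)]))
E
```

```text
tool_pos: [0.5392, -0.2215, 0.0212]
contact_force: [0.1, -0.6, -0.4]
tool_pos: [0.5431, -0.2224, 0.2581]
contact_force: [1.0, -0.2, -0.0]
tool_pos: [0.4704, 0.0194, 0.2549]
contact_force: [0.3, -0.8, 0.2]
tool_pos: [0.4358, 0.224, 0.2549]
contact_force: [-0.3, -0.6, -0.3]
```

View pics/c5.png

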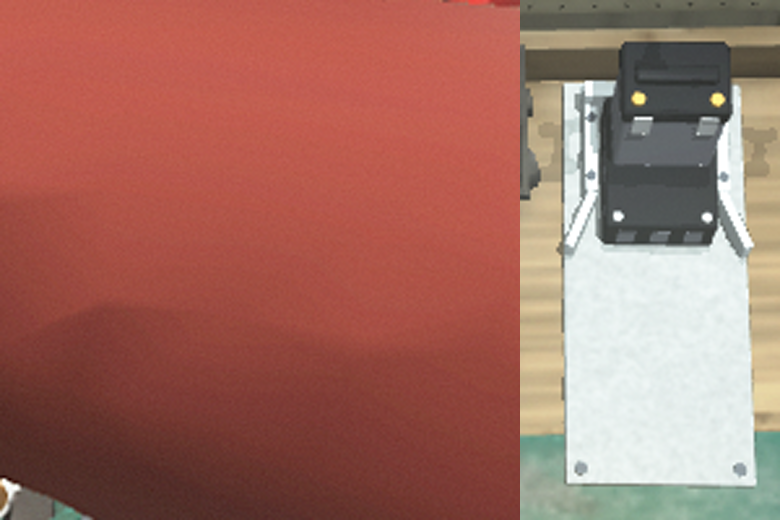

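The box stands square between the rails, rear edge at (603–714, 243). A quick numeric check against the projected home pose follows.

```bash
python3 - <<'E'
from h import *
for x in(.001,-.004):
  for P in((-.055,.043,0),(-.055,-.043,0)):
    u=proj("top",T(CR,(P[0]+x,P[1],P[2])));print(x,(u[0]-350)*2.6+520,(u[1]-110)*2.6)
E
```

```text
0.001 600.6255347634108 244.9383543137596
0.001 710.0090179663255 246.40833765885785
-0.004 600.6920555196563 250.89079051148883
-0.004 710.2013840944153 252.3677617924383
```

```bash
python3 -c "
from plant import ticket;print(ticket.job_done())"
```

```text
the job is handed in; nothing more can be done
None
```

The battery box is home in the cradle, against the back stop and square between the rails by the final top view, pushed only on its base (about 15 N at most in the force readings). The robot is clear and the job is handed in, but no verdict came back.

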